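Sweep used caps into the discard bay

TASK

Clear the bench beside the microscope: with your closed fingers, sweep the three loose blue screw caps across the bench into the orange discard bay, so that each lies flat and wholly inside it, behind the line of its open side. Slide them along the bench without picking them up, tipping or flicking them, and leave the green-capped vial that stands among them, and everything else on the bench, where it is.

Things in the scene. Friction and masses are not known exactly. Their poses are not given: they have to be found in the camera images.
- bay: Discard bay: three orange rails fixed to the bench (22 mm high, 6 thick) round a yellow pad flush with the bench, no step. Inside 90 mm deep (own x) by 220 wide (own y). Origin: centre of the inside, bench height. Own x points from the open side (x = -45 mm, facing the robot) to the back rail (x = +45); side rails at y = +-110. Its place and yaw (up to 0.2 rad) differ at each start.
- cap_a_mid (a point): A used blue plastic screw cap lying flat, closed side up: a disc 32 mm in diameter and 18 mm high, 10 to 20 g; slides on the bench. This point is its centre, 9 mm above the bench at rest.
- cap_b_mid (a point): A used blue plastic screw cap lying flat, closed side up: a disc 32 mm in diameter and 18 mm high, 10 to 20 g; slides on the bench. This point is its centre, 9 mm above the bench at rest.
- cap_c_mid (a point): A used blue plastic screw cap lying flat, closed side up: a disc 32 mm in diameter and 18 mm high, 10 to 20 g; slides on the bench. This point is its centre, 9 mm above the bench at rest.
- cap_a: The same blue cap as a body; origin at the centre of its underside, z up.
- cap_b: The same blue cap as a body; origin at the centre of its underside, z up.
- cap_c: The same blue cap as a body; origin at the centre of its underside, z up.
- vial_mid (a point): A small closed amber glass vial with a green cap, standing upright in the row among the blue caps: 28 mm in diameter, 46 mm high, 50 g. To be left alone. This point is its centre, 23 mm up.
- petri: A closed clear Petri dish with red contents, 94 mm in diameter, 16 mm high, beside the work. To be left alone. Origin at the centre of its underside.
- beaker: An empty glass beaker, 68 mm across the rim, 85 mm high, beside the work. To be left alone. Origin at the centre of its underside.
- bottle_green: A white plastic bottle with a green cap, 72 mm in diameter, 130 mm high, standing to one side of the bay. To be left alone. Origin at the centre of its underside.
- bottle_blue: A white plastic bottle with a blue cap, 72 mm in diameter, 130 mm high, standing to one side of the bay. To be left alone. Origin at the centre of its underside.

How it is judged:
At the end, for the whole second after the job is handed in: All three blue caps lie flat (tilt below 0.2 rad) and still on the bench wholly inside the bay (each centre at least 14 mm behind the line of the open side, which allows 2 mm of overhang, and between the rails); the vial, Petri dish, beaker and bottles are within 15 mm of where they began (x of cap_a_mid in the frame of bay between -0.031 and 0.045 m and y of cap_a_mid in the frame of bay between -0.11 and 0.11 m and height (world z) of each of cap_a_mid, cap_b_mid, cap_c_mid below 0.014 m and angle between each of cap_a_mid, cap_b_mid, cap_c_mid's own z axis and vertical below 0.2 rad and linear speed of each of cap_a, cap_b, cap_c below 0.02 m/s and x of cap_b_mid in the frame of bay between -0.031 and 0.045 m and y of cap_b_mid in the frame of bay between -0.11 and 0.11 m and x of cap_c_mid in the frame of bay between -0.031 and 0.045 m and y of cap_c_mid in the frame of bay between -0.11 and 0.11 m and distance of each of vial_mid, petri, beaker, bottle_green, bottle_blue from where it was at the start of the episode below 0.015 m); the robot touches nothing.
It fails at once if a blue cap is lifted off the bench (its centre over 22 mm high) (height (world z) of any of cap_a_mid, cap_b_mid, cap_c_mid above 0.022 m).
It fails at once if a blue cap is tipped (over 0.6 rad) (angle between any of cap_a_mid, cap_b_mid, cap_c_mid's own z axis and vertical above 0.6 rad).
It fails at once if a blue cap is flicked or knocked away (faster than 0.6 m/s) (linear speed of any of cap_a, cap_b, cap_c above 0.6 m/s).
It fails at once if the green-capped vial is disturbed (moved over 15 mm or tilted over 0.3 rad) (distance of vial_mid from where it was at the start of the episode above 0.015 m or angle between vial_mid's own z axis and vertical above 0.3 rad).
It fails at once if the Petri dish, the beaker or a bottle is disturbed (moved over 15 mm or tilted over 0.3 rad) (distance of any of petri, beaker, bottle_green, bottle_blue from where it was at the start of the episode above 0.015 m or angle between any of petri, beaker, bottle_green, bottle_blue's own z axis and vertical above 0.3 rad).
It also fails if it takes over 45 s, if anything falls off the work surface, if the arm or the gripper's body presses on something with over 40 N, if the wrist force passes 120 N, or if a joint passes its speed limit or range.

ROBOT

A 6-joint arm with a two-finger parallel gripper is mounted at the origin on the work surface. World frame = base frame: x ahead of the robot, y to its left, z up, the work surface at z = 0. Lengths are in m, angles in rad, forces in N, time in s.
With the tool pointing down it reaches from about 0.35 to 0.975 m from the base axis. Payload 4.9 kg.
Tool frame: the origin (TCP) lies where the fingers leave the gripper's body, on its centre line; the fingertips stand 73 mm ahead of it and the grasp point (between the pads) lies 54 mm ahead of it; z points along the fingers, y is the direction in which the jaws open and shut (so a half turn about z gives the same grasp; the last joint's range is limited). The gripper opens to 85 mm and grips with 20 to 120 N. Pads are 22 mm wide; open, the fingers measure 114 mm over their backs; the gripper's body (76 mm by 85 mm) begins 54 mm behind the grasp point. The pads swing forward as they close: fully open they stand 13 mm farther back than shut.
Start: joints at [-1.399, 0.053, 1.613, -0, 1.476, -0.119], TCP at [0.179, -0.599, 0.304] pointing down, gripper open.
Joint ranges: [-3.01, 3.01], [-1.01, 2.22], [0.06, 2.58], [-1.02, 4.17], [0.09, 2.62], [-3.14, 3.14]. Speed limits (rad/s): [2.57, 2.57, 3.14, 3.14, 3.14, 3.14].

INTERFACE

Orientations are given as a rotation vector (axis times angle).
In Python, from station import monitor, vision, workorder gives the robot as it stands.
- The arm moves only by the tool arm_command, never from a script. Its argument "rows" is text: rows parted by semicolons, each of 6 numbers parted by spaces: the shift along the world's x, y, z in mm, then the turn, a rotation vector about the world's x, y, z in degrees. In form: tx ty tz wx wy wz; .... A call has 1 to 12 rows; each row is the pose to reach, as a shift and turn from the pose measured when the call began; what a row does not reach only later rows make up. A row lasts 1/8 s, in which the tool goes at most 62.5 mm and 10.7 degrees, less where a joint would pass 70% of its speed; a pose out of reach is approached as far as the arm can. A call with a gripper value outside its range is refused whole. "jaw" is the opening, from 0 (shut) to 1 (fully open), set as the call begins (left out, the last holds). The fingers move at their own pace and stop on an object; "squeeze" is the grip in N (left out, the last holds). Time passes only in rows, so rows that repeat a pose let the fingers close. It gives the time, the measured TCP pose, the force and the opening at its end, in the units of the state.
- monitor.get_obs(): the state, without advancing time (a new reading comes with each control period).
- vision.get_image(name): name is "scene" or "side" or "wrist"; returns a dict with "frame" (400x640x3 uint8, red, green, blue), "vfov" (degrees; the focal length in pixels is half the picture's height over the tangent of half this angle, whatever the lens; pixels are square), "cx", "cy" (the principal point, pixels), "R" (3x3) and "t" (3): a world point X has camera coordinates R X + t; the wrist camera has in their place "T_tool_cam" (4x4, takes a point from camera to tool coordinates, whose origin is the TCP and whose axes are the flange's). Camera axes: x right, y down, z forward; pixel columns grow to the right and rows downward; lengths in m; the calibration is good to about 2 mm. The wrist camera is an equidistant fisheye: a pixel r from the principal point sees the ray r / f radians off the axis. A picture is of the moment at which its call begins: read the wrist's pose just before it. There is no depth.
- workorder.finish_job(): hands the job in, once; it reports no verdict.
The state is a dict: "t": time; "q": joint angles; "dq": joint speeds; "effort": joint torques, N m; "tool_pos": TCP position; "tool_rot": TCP orientation; "contact_force": force on the tool from outside, world axes, zero at the start; "wrist_torque": the same for the moment, N m; "opening": finger opening in m.
Only numpy, scipy, OpenCV 4.12 (cv2) and the standard library are available. Lean on these libraries where they do the work, as an engineer would, in place of code of your own. Each camera call takes 0.05 s, during which the arm holds its last target. There are 200 camera calls.

## Working session

There is one attempt and no reset: what is moved stays moved. The work goes in short steps, Python scripts to look and compute and a tool call to move; the robot and the scene stay as the last step left them, time stands still between calls to the robot, and variables do not carry over. Pictures are saved under pics/ and viewed, about 8 in all and at most 12, crops included, and the job is handed in when it is done.

Besides the shell and the picture viewer there is one more tool, called after ">>>" by a JSON object that holds its "fn" and its "kwargs", one argument or row to a line. arm_command: Moves the arm, as the interface text tells. Its arguments: {"type":"object","properties":{"rows":{"type":"string"},"jaw":{"type":"number"},"squeeze":{"type":"number"}},"required":["rows"]}

```bash
mkdir -p pics
cat > h.py <<'E'
import numpy as np, cv2
from station import monitor, vision, workorder
def grab(n,save=None):
    im=vision.get_image(n)
    if save: cv2.imwrite('pics/'+save,im['frame'][:,:,::-1])
    return im
def ray(im,u,v,z):
    f=im['frame'].shape[0]/2/np.tan(np.radians(im['vfov'])/2)
    d=np.array([(u-im['cx'])/f,(v-im['cy'])/f,1.])
    R=np.array(im['R']);t=np.array(im['t']);c=-R.T@t;d=R.T@d
    return c+d*(z-c[2])/d[2]
E
python3 - <<'E'
from h import *
o=monitor.get_obs();print(o['t'],o['tool_pos'],o['tool_rot'],o['opening'])
for n in('scene','side'):
    im=grab(n,n+'0.png');print(n,im['vfov'],-np.array(im['R']).T@np.array(im['t']))
    hsv=cv2.cvtColor(im['frame'],cv2.COLOR_RGB2HSV)
    for nm,lo,hi in(('blue',(95,120,40),(125,255,255)),('green',(40,90,30),(85,255,255)),('orange',(5,150,100),(17,255,255)),('yellow',(20,80,100),(35,255,255))):
        k,l,s,c=cv2.connectedComponentsWithStats(cv2.inRange(hsv,lo,hi))
        for i in range(1,k):
            if s[i,4]>40: print(nm,s[i],c[i].round(1),ray(im,*c[i],.018).round(3))
E
```

```text
0.0 [ 0.17910539 -0.5983021   0.30269838] [-3.10648826e+00 -4.54869302e-01  1.08252312e-04] 0.08535698687246242
scene 50.490853620593114 [ 1.31211174 -0.30418985  0.79486414]
blue [390  50  38  11 220] [408.1  55.1] [-0.166  0.698  0.018]
blue [201  77  28   7  62] [214.1  79.8] [-0.263 -0.115  0.018]
blue [348 185  11  11 108] [353.  189.9] [0.531 0.108 0.018]
blue [295 197  12  12 116] [300.7 202.4] [ 0.523 -0.043  0.018]
blue [274 212  12  13 125] [279.4 218.2] [ 0.558 -0.114  0.018]
blue [198 243  16  16 203] [205.7 250.2] [ 0.595 -0.311  0.018]
blue [456 252   9   9  64] [460.2 256. ] [0.838 0.241 0.018]
blue [421 268   9  10  72] [424.6 272.6] [0.848 0.137 0.018]
blue [  0 297 146  84 788] [ 82.8 343. ] [ 0.743 -0.584  0.018]
blue [123 338  66  62 743] [168.7 386.5] [ 0.895 -0.436  0.018]
blue [217 345  60  45 828] [247.  367.9] [ 0.914 -0.294  0.018]
green [377  45  35   7  73] [392.2  47. ] [-0.266  0.677  0.018]
green [424 162  13  12 127] [429.8 167.8] [0.527 0.358 0.018]
green [497 171  96  46 324] [547.7 194.1] [0.747 0.59  0.018]
green [329 186   9   9  65] [333.2 190.1]
[... 586 characters left out ...]
63  0.018]
blue [341 171  13  14 145] [347.2 177.6] [ 0.545 -0.103  0.018]
blue [161 182   9   9  53] [164.9 185.2] [0.938 0.061 0.018]
blue [347 197  14  15 170] [353.3 203.7] [ 0.51  -0.032  0.018]
blue [136 217  10  10  67] [140.4 221.5] [0.928 0.168 0.018]
blue [322 251  16  17 219] [329.2 259.1] [0.516 0.12  0.018]
green [153 193   9   9  59] [157.3 196.8] [0.934 0.097 0.018]
green [328 218  12  12 116] [333.2 223.2] [0.535 0.034 0.018]
green [126 231  11  10  82] [131.4 235.3] [0.923 0.204 0.018]
green [222 274  22  22 355] [232.7 284.1] [0.672 0.232 0.018]
orange [212 157  91  89 810] [250.6 198.1] [0.733 0.03  0.018]
yellow [ 221  165   82   80 2830] [261.4 202.7] [0.704 0.034 0.018]
```

View pics/scene0.png

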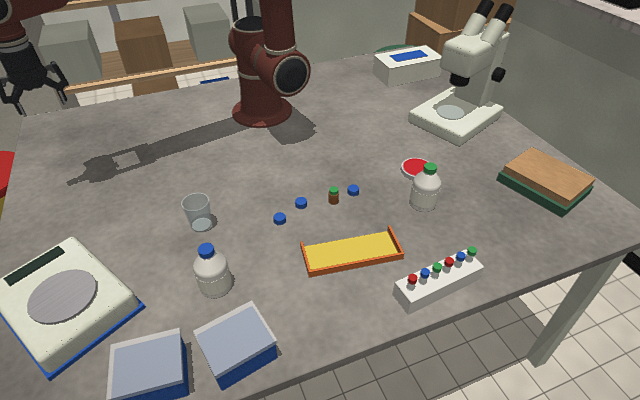

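View pics/side0.png

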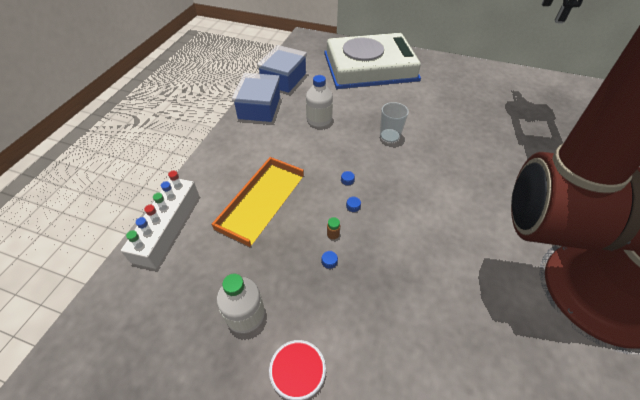

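Two views of the scene. The caps are at scene px (353,190), (301,202) and (279,218), and the vial is at (334,195). The bay spans about (301..404, 228..276). I'll triangulate these next.

```bash
cat >> h.py <<'E'
def tri(a,pa,b,pb):
    A=[];y=[]
    for im,p in((a,pa),(b,pb)):
        c=-np.array(im['R']).T@np.array(im['t']); d=ray(im,*p,0)-c; d/=np.linalg.norm(d)
        P=np.eye(3)-np.outer(d,d); A.append(P); y.append(P@c)
    A=np.vstack(A);y=np.hstack(y); x=np.linalg.lstsq(A,y,rcond=None)[0]
    return x, np.linalg.norm(A@x-y)
def mask(im,lo,hi): return cv2.inRange(cv2.cvtColor(im['frame'],cv2.COLOR_RGB2HSV),lo,hi)
E
python3 - <<'E'
from h import *
a=grab('scene');b=grab('side')
for n,p,q in(('A',(353,189.9),(329.2,259.1)),('B',(300.7,202.4),(353.3,203.7)),('C',(279.4,218.2),(347.2,177.6)),('vial',(333.2,190.1),(333.2,223.2)),('btlG',(429.8,167.8),(232.7,284.1)),('btlB',(205.7,250.2),(318.8,80.1)),('petri',(415,168),(298,370)),('beakerbase',(202,224),(391,137))):
    x,r=tri(a,p,b,q);print(n,x.round(4),round(r,4), ray(a,*p,.01).round(3),ray(b,*q,.01).round(3))
rows=[]
for im,(x0,y0,w,h) in((a,(292,215,120,68)),(b,(202,150,110,102))):
    m=mask(im,(20,80,100),(35,255,255));m[:y0]=0;m[y0+h:]=0;m[:,:x0]=0;m[:,x0+w:]=0
    c=max(cv2.findContours(m,0,1)[0],key=cv2.contourArea)
    print('yellow',[(tuple(p[0]),ray(im,*p[0],0).round(3)[:2]) for p in cv2.approxPolyDP(c,3,True)])
    cr=cv2.resize(im['frame'][y0:y0+h,x0:x0+w],None,fx=5,fy=5,interpolation=2)
    rows.append(cv2.copyMakeBorder(cr,0,0,0,600-cr.shape[1],0))
p=np.vstack(rows);print(p.shape);p=cv2.resize(p,None,fx=.7,fy=.7);cv2.imwrite('pics/bay.png',p[:,:,::-1])
E
```

```text
A [0.5183 0.1141 0.0063] 0.0009 [0.523 0.113 0.01 ] [0.517 0.116 0.01 ]
B [ 0.5115 -0.0396  0.007 ] 0.001 [ 0.515 -0.04   0.01 ] [ 0.511 -0.038  0.01 ]
C [ 0.5473 -0.112   0.0071] 0.0009 [ 0.551 -0.112  0.01 ] [ 0.546 -0.11   0.01 ]
vial [0.5316 0.048  0.0382] 0.0001 [0.502 0.061 0.01 ] [0.537 0.029 0.01 ]
btlG [0.6308 0.2708 0.1203] 0.0002 [0.519 0.365 0.01 ] [0.675 0.229 0.01 ]
btlB [ 0.6895 -0.3107  0.1214] 0.0007 [ 0.587 -0.311  0.01 ] [ 0.746 -0.475  0.01 ]
petri [0.5    0.3289 0.0052] 0.0026 [0.504 0.324 0.01 ] [0.501 0.331 0.01 ]
beakerbase [ 0.48   -0.3039 -0.0038] 0.0012 [ 0.495 -0.303  0.01 ] [ 0.478 -0.289  0.01 ]
yellow [((np.int32(397), np.int32(251)), array([0.756, 0.121])), ((np.int32(387), np.int32(231)), array([0.689, 0.13 ])), ((np.int32(304), np.int32(246)), array([ 0.656, -0.084])), ((np.int32(310), np.int32(268)), array([ 0.725, -0.094]))]
yellow [((np.int32(301), np.int32(176)), array([ 0.656, -0.087])), ((np.int32(271), np.int32(165)), array([ 0.741, -0.097])), ((np.int32(221), np.int32(225)), array([0.769, 0.108])), ((np.int32(247), np.int32(237)), array([0.702, 0.117])), ((np.int32(252), np.int32(244)), array([0.684, 0.13 ]))]
(850, 600, 3)
```

View pics/bay.png

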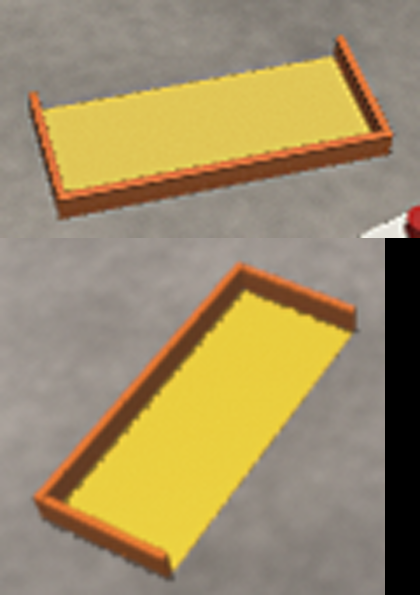

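The bay's open-side corners are at (0.687,0.130) and (0.656,-0.086), so its centre is about (0.716,0.016) and its yaw about -0.142. In the bay frame, A (y≈0.069) and B (y≈-0.083) can go straight in. C (y≈-0.15) needs a diagonal push past the rail end. First I'll shut the jaws and move behind B.

>>> {"fn": "arm_command", "kwargs": {
  "rows": "24 47 -8 0 0 -2; 48 94 -16 0 0 -4; 72 141 -24 0 0 -6; 96 188 -32 0 0 -8; 120 235 -40 0 0 -10; 144 282 -48 0 0 -12.5; 168 329 -56 0 0 -15; 192 376 -64 0 0 -17; 216 423 -72 0 0 -19; 240 470 -80 0 0 -21; 264 517 -88 0 0 -23; 288 565 -96 0 0 -25",
  "jaw": 0,
  "squeeze": 20
}}

```text
t: 1.7
tool_pos: [0.4677, -0.0317, 0.207]
tool_rot: [-3.132, 0.23, -0.002]
contact_force: [0.8, -1.0, 0.1]
opening: 0.0001
```

```bash
cat >> h.py <<'E'
from scipy.spatial.transform import Rotation as Ro
BC=np.array([.716,.0156]);BY=-.142
def state():
    o=monitor.get_obs();R=Ro.from_rotvec(o['tool_rot']).as_matrix()
    print('t',round(o['t'],2),'pos',np.round(o['tool_pos'],4),'yawx',np.degrees(np.arctan2(R[1,0],R[0,0])).round(2),'z',R[:,2].round(3),'F',np.round(o['contact_force'],1),'op',round(o['opening'],4))
def bay(p):
    d=np.array(p[:2])-BC;c,s=np.cos(BY),np.sin(BY);return np.round([c*d[0]+s*d[1],-s*d[0]+c*d[1]],4)
def caps(tag=None):
    for n in('scene','side'):
        im=grab(n,tag and n+tag+'.png')
        k,l,s,c=cv2.connectedComponentsWithStats(mask(im,(95,120,40),(125,255,255)))
        for i in range(1,k):
            p=ray(im,*c[i],.007)
            if s[i,4]>30 and .4<p[0]<.8 and -.2<p[1]<.2: print(n,'blue',s[i,4],p.round(4)[:2],'bay',bay(p))
        k,l,s,c=cv2.connectedComponentsWithStats(mask(im,(40,90,30),(85,255,255)))
        for i in range(1,k):
            p=ray(im,*c[i],.038)
            if s[i,4]>20 and .4<p[0]<.65 and -.1<p[1]<.12: print(n,'vial',s[i,4],p.round(4)[:2])
E
python3 -c "
from h import *
state();caps()"
```

```text
t 1.7 pos [ 0.4677 -0.0317  0.207 ] yawx -8.4 z [ 0.001  0.001 -1.   ] F [ 0.8 -1.   0.1] op 0.0001
scene blue 108 [0.5195 0.114 ] bay [-0.2085  0.0696]
scene blue 116 [ 0.5123 -0.0393] bay [-0.1939 -0.0831]
scene blue 127 [ 0.5478 -0.1119] bay [-0.1485 -0.15  ]
scene vial 65 [0.5315 0.0481]
side blue 144 [ 0.5468 -0.1128] bay [-0.1493 -0.1511]
side blue 170 [ 0.5111 -0.0402] bay [-0.1949 -0.0843]
side blue 219 [0.5178 0.1141] bay [-0.2102  0.0695]
side vial 115 [0.5316 0.0477]
```

>>> {"fn": "arm_command", "kwargs": {
  "rows": "0 -1 -40 0 0 0; 0 -2 -80 0 0 0; 0 -2 -110 0 0 0; 0 -2 -129 0 0 0; 0 -2 -129 0 0 0; 8 -3 -129 0 0 0; 16 -4 -129 0 0 0; 26 -6 -129 0 0 0; 40 -8 -129 0 0 0; 54 -10 -129 0 0 0; 68 -12 -129 0 0 0; 82 -14 -129 0 0 0"
}}

```text
t: 3.3
tool_pos: [0.5507, -0.0437, 0.0769]
tool_rot: [-3.131, 0.219, 0.002]
contact_force: [-1.0, -0.1, 0.6]
opening: 0.0002
```

```bash
python3 -c "
from h import *
state();caps('1')
a=cv2.imread('pics/scene1.png')[150:300,180:460];cv2.imwrite('pics/c1.png',cv2.resize(a,None,fx=2.5,fy=2.5))"
```

```text
t 3.3 pos [ 0.5507 -0.0437  0.0769] yawx -8.01 z [-0.001  0.003 -1.   ] F [-1.  -0.1  0.6] op 0.0002
scene blue 108 [0.5195 0.114 ] bay [-0.2085  0.0696]
scene blue 127 [ 0.5479 -0.1117] bay [-0.1484 -0.1498]
scene blue 130 [ 0.5771 -0.0487] bay [-0.1284 -0.0833]
scene vial 63 [0.5322 0.048 ]
side blue 68 [ 0.5393 -0.1113] bay [-0.1569 -0.1506]
side blue 79 [ 0.5788 -0.0411] bay [-0.1278 -0.0756]
side blue 219 [0.5178 0.1141] bay [-0.2102  0.0695]
side vial 117 [0.5314 0.0477]
```

View pics/c1.png

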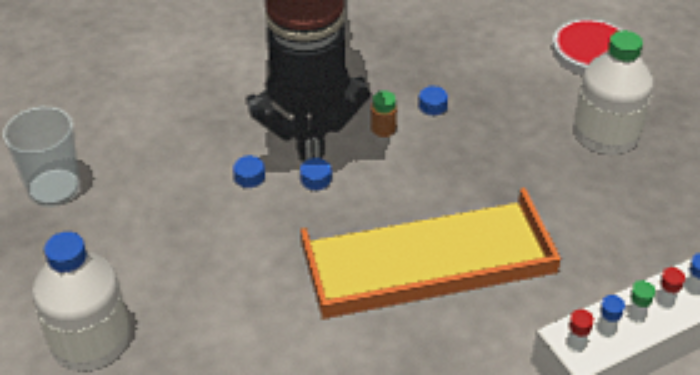

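B is sliding straight with the fingers: the cap is at about crop px (315,174), just ahead of them. C, the vial and A haven't moved. Continuing the push into the bay.

>>> {"fn": "arm_command", "kwargs": {
  "rows": "8 -1 0 0 0 0; 20 -3 0 0 0 0; 34 -5 0 0 0 0; 48 -7 0 0 0 0; 62 -9 0 0 0 0; 76 -11 0 0 0 0; 90 -13 0 0 0 0; 104 -15 0 0 0 0; 117 -17 0 0 0 0; 128 -18.5 0 0 0 0; 135 -19.5 0 0 0 0; 139 -20 0 0 0 0"
}}

```text
t: 4.9
tool_pos: [0.6906, -0.064, 0.0773]
tool_rot: [-3.131, 0.219, 0.0]
contact_force: [0.1, -0.1, -0.6]
opening: -0.0005
```

>>> {"fn": "arm_command", "kwargs": {
  "rows": "-6 1 0 0 0 0; -20 3 0 0 0 0; -20 3 40 0 0 0; -30 3 80 0 0 0; -60 -10 85 0 0 8; -100 -30 85 0 0 16; -140 -50 85 0 0 24; -164 -80 85 0 0 32; -164 -102 85 0 0 40; -164 -102 85 0 0 41"
}}

```text
t: 6.15
tool_pos: [0.5254, -0.1666, 0.1623]
tool_rot: [-3.011, -0.888, 0.002]
contact_force: [0.2, -0.1, -0.4]
opening: -0.0005
```

```bash
python3 -c "
from h import *
state();caps('2')"
```

```text
t 6.15 pos [ 0.5254 -0.1666  0.1623] yawx 32.86 z [-0.002  0.002 -1.   ] F [ 0.2 -0.1 -0.4] op -0.0005
scene blue 108 [0.5195 0.114 ] bay [-0.2085  0.0696]
scene blue 131 [ 0.5477 -0.1121] bay [-0.1485 -0.1502]
scene blue 147 [ 0.7172 -0.0687] bay [ 0.0131 -0.0833]
scene vial 65 [0.5315 0.0481]
side blue 124 [ 0.7182 -0.0704] bay [ 0.0144 -0.0849]
side blue 147 [ 0.5468 -0.1126] bay [-0.1494 -0.1508]
side blue 219 [0.5178 0.1141] bay [-0.2102  0.0695]
side vial 116 [0.5316 0.0478]
```

>>> {"fn": "arm_command", "kwargs": {
  "rows": "-10 18 0 0 0 0; -16 30 -20 0 0 0; -16 30 -50 0 0 0; -16 30 -75 0 0 0; -16 30 -85 0 0 0; -16 30 -85 0 0 0; -9 34 -85 0 0 0; -2 39 -85 0 0 0; 7 45 -85 0 0 0; 17 51 -85 0 0 0; 27 58 -85 0 0 0; 37 64 -85 0 0 0"
}}

```text
t: 7.75
tool_pos: [0.5637, -0.1008, 0.0771]
tool_rot: [-3.01, -0.889, 0.002]
contact_force: [-0.1, 0.8, -0.4]
opening: -0.0001
```

```bash
python3 -c "
from h import *
state();caps('3')"
```

```text
t 7.75 pos [ 0.5637 -0.1008  0.0771] yawx 32.92 z [-0.002  0.003 -1.   ] F [-0.1  0.8 -0.4] op -0.0001
scene blue 108 [0.5195 0.114 ] bay [-0.2085  0.0696]
scene blue 132 [ 0.5863 -0.0866] bay [-0.114  -0.1195]
scene blue 146 [ 0.7171 -0.0686] bay [ 0.013  -0.0832]
scene vial 65 [0.5315 0.0481]
side blue 123 [ 0.7183 -0.0706] bay [ 0.0144 -0.085 ]
side blue 148 [ 0.5869 -0.0861] bay [-0.1134 -0.1189]
side blue 219 [0.5178 0.1141] bay [-0.2102  0.0695]
side vial 115 [0.5316 0.0477]
```

>>> {"fn": "arm_command", "kwargs": {
  "rows": "7 4.5 0 0 0 0; 18 12 0 0 0 0; 30 19.5 0 0 0 0; 42 27 0 0 0 0; 54 35 0 0 0 0; 66 43 0 0 0 0; 78 50.5 0 0 0 0; 90 58 0 0 0 0; 102 66 0 0 0 0; 114 74 0 0 0 0; 124 80.5 0 0 0 0; 130 84 0 0 0 0"
}}

```text
t: 9.35
tool_pos: [0.6948, -0.0164, 0.0773]
tool_rot: [-3.01, -0.891, 0.001]
contact_force: [0.8, -0.3, 0.0]
opening: -0.0001
```

>>> {"fn": "arm_command", "kwargs": {
  "rows": "-5 -3 0 0 0 0; -16 -10 0 0 0 0; -16 -10 45 0 0 0; -20 -10 90 0 0 5; -50 10 100 0 0 14; -90 40 100 0 0 23; -130 70 100 0 0 32; -170 100 100 0 0 41; -200 130 100 0 0 49; -220 140 100 0 0 49; -220 140 100 0 0 49"
}}

```text
t: 10.72
tool_pos: [0.4729, 0.1236, 0.1767]
tool_rot: [-2.368, -2.06, 0.004]
contact_force: [-0.0, 0.1, 0.8]
opening: -0.0002
```

```bash
python3 -c "
from h import *
state();caps('4')"
```

```text
t 10.72 pos [0.4729 0.1236 0.1767] yawx 82.04 z [-0.003  0.    -1.   ] F [-0.   0.1  0.8] op -0.0002
scene blue 110 [0.519  0.1142] bay [-0.2089  0.0697]
scene blue 144 [ 0.7177 -0.0009] bay [ 0.004  -0.0161]
scene blue 146 [ 0.7171 -0.0686] bay [ 0.013  -0.0832]
scene vial 64 [0.5317 0.048 ]
side blue 119 [ 0.7187 -0.0709] bay [ 0.0149 -0.0853]
side blue 119 [ 0.7193 -0.0035] bay [ 0.0059 -0.0184]
side blue 219 [0.5178 0.1141] bay [-0.2102  0.0695]
side vial 57 [0.5344 0.0527]
```

>>> {"fn": "arm_command", "kwargs": {
  "rows": "-5 -3 -25 0 0 0; -5 -3 -60 0 0 0; -5 -3 -88 0 0 0; -5 -3 -100 0 0 0; -5 -3 -100 0 0 0; 2 -4 -100 0 0 0; 9 -5 -100 0 0 0; 17 -6 -100 0 0 0; 29 -8 -100 0 0 0; 41 -9.5 -100 0 0 0; 53 -11 -100 0 0 0; 63 -12.5 -100 0 0 0"
}}

```text
t: 12.32
tool_pos: [0.5387, 0.1103, 0.0774]
tool_rot: [-2.371, -2.059, 0.002]
contact_force: [1.2, 0.2, -0.3]
opening: 0.0002
```

```bash
python3 -c "
from h import *
state();caps('5')
a=cv2.imread('pics/scene5.png')[150:300,180:460];cv2.imwrite('pics/c5.png',cv2.resize(a,None,fx=2.5,fy=2.5))"
```

```text
t 12.32 pos [0.5387 0.1103 0.0774] yawx 81.95 z [-0.002  0.    -1.   ] F [ 1.2  0.2 -0.3] op 0.0002
scene blue 119 [0.5679 0.1071] bay [-0.1596  0.0697]
scene blue 144 [ 0.7177 -0.0009] bay [ 0.004  -0.0161]
scene blue 146 [ 0.7171 -0.0686] bay [ 0.013  -0.0832]
scene vial 63 [0.532  0.0479]
side blue 123 [ 0.7184 -0.0706] bay [ 0.0145 -0.085 ]
side blue 129 [ 0.7186 -0.0026] bay [ 0.0052 -0.0177]
side blue 170 [0.5695 0.1094] bay [-0.1583  0.0721]
```

View pics/c5.png

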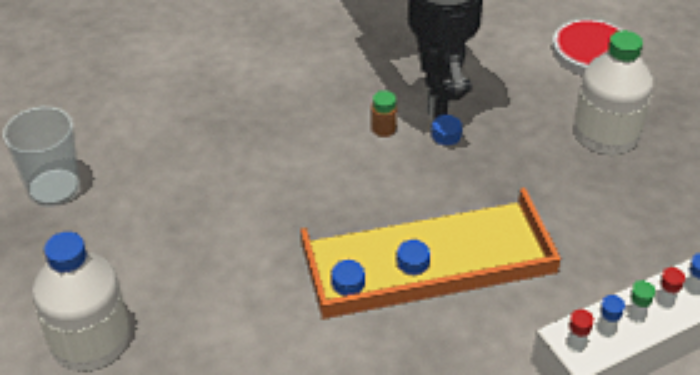

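Caps B and C are in the bay, at crop px (348,276) and (413,257). A is at (446,130), ahead of the fingers, and the vial is still upright at (384,115). Finishing A and withdrawing.

>>> {"fn": "arm_command", "kwargs": {
  "rows": "8 -1 0 0 0 0; 22 -3 0 0 0 0; 38 -5.5 0 0 0 0; 54 -7.5 0 0 0 0; 70 -10 0 0 0 0; 86 -12 0 0 0 0; 102 -14.5 0 0 0 0; 118 -17 0 0 0 0; 134 -19 0 0 0 0; 148 -21 0 0 0 0; 157 -22.5 0 0 0 0; 162 -23 0 0 0 0"
}}

```text
t: 13.92
tool_pos: [0.7015, 0.0871, 0.0775]
tool_rot: [-2.372, -2.059, 0.001]
contact_force: [-0.9, -0.2, 0.1]
opening: 0.0003
```

>>> {"fn": "arm_command", "kwargs": {
  "rows": "-6 1 0 0 0 0; -18 2 0 0 0 0; -18 2 40 0 0 0; -25 2 90 0 0 0; -70 -10 130 0 0 0; -120 -40 160 0 0 0; -160 -90 170 0 0 0; -190 -140 180 0 0 0; -220 -190 180 0 0 0; -230 -240 180 0 0 0; -230 -240 180 0 0 0; -230 -240 180 0 0 0"
}}

```text
t: 15.42
tool_pos: [0.4709, -0.1522, 0.2571]
tool_rot: [-2.371, -2.058, 0.001]
contact_force: [0.8, -0.3, -0.2]
opening: 0.0001
```

```bash
python3 -c "
from h import *
state();caps('6')
a=cv2.imread('pics/scene6.png');b=cv2.imread('pics/side6.png');p=np.vstack([a[140:310,170:500],b[60:400,140:470][:230]]);cv2.imwrite('pics/c6.png',cv2.resize(p,None,fx=1.5,fy=1.5))
A=cv2.imread('pics/scene0.png');B=cv2.imread('pics/side0.png')
for n,X,Y,w in(('petri',A,a,(395,155,40,20)),('beaker',A,a,(180,190,36,44)),('btlG',A,a,(408,160,36,52)),('btlB',A,a,(190,240,45,60)),('vial',A,a,(325,183,18,24)),('petriS',B,b,(265,338,66,62)),('btlGs',B,b,(215,270,52,66))):
    x,y,W,H=w;print(n,np.abs(X[y:y+H,x:x+W].astype(int)-Y[y:y+H,x:x+W]).mean().round(2))"
```

```text
t 15.43 pos [ 0.4709 -0.1522  0.2571] yawx 81.91 z [-0.002  0.001 -1.   ] F [ 0.8 -0.3 -0.2] op 0.0001
scene blue 140 [0.7314 0.0842] bay [0.0056 0.07  ]
scene blue 144 [ 0.7177 -0.0009] bay [ 0.004  -0.0161]
scene blue 146 [ 0.7171 -0.0686] bay [ 0.013  -0.0832]
scene vial 65 [0.5315 0.0481]
side blue 124 [ 0.7182 -0.0704] bay [ 0.0144 -0.0849]
side blue 141 [ 0.7179 -0.0015] bay [ 0.0043 -0.0166]
side blue 159 [0.732  0.0839] bay [0.0062 0.0699]
side vial 115 [0.5316 0.0477]
petri 1.87
beaker 1.74
btlG 1.81
btlB 1.78
vial 1.77
petriS 2.1
btlGs 2.27
```

View pics/c6.png

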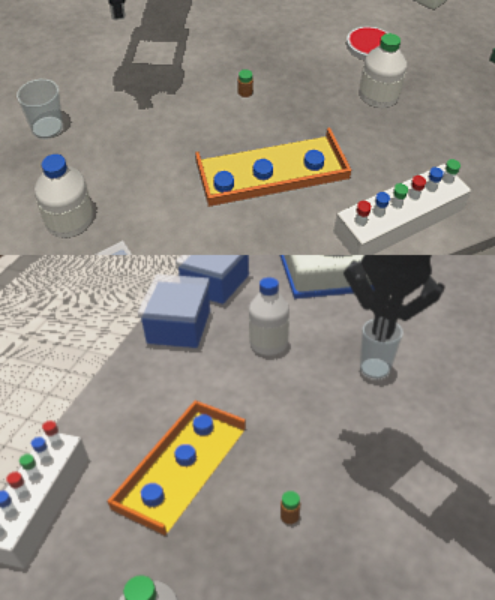

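All three caps lie flat well inside the bay, at crop px (224,181), (263,169) and (314,160). The vial, Petri dish, beaker and bottles match the starting picture, and the gripper is raised clear.

```bash
python3 -c "
from h import *
print(workorder.finish_job())"
```

```text
the job is handed in; nothing more can be done
None
```

I slid all three blue caps into the discard bay with the closed fingers and handed the job in at about 15.4 s. `finish_job` gives no verdict, so the results below are from my own camera checks.

- **Caps:** B and A went straight in and C went in diagonally past the rail end. The last check, from both views, put them in the bay frame (x, y) at:

| Cap | x (mm) | y (mm) |
|---|---|---|
| A | +6 | +70 |
| B | +14 | -84 |
| C | +4 | -16 |

- **Margins:** All three lie flat, and each centre is at least 49 mm behind the open line, where 14 mm is needed. The views agree within about 2 mm.
- **Other objects:** The vial reads the same position as at the start, to within 1 mm. Before-and-after pictures show no visible change in the Petri dish, beaker or bottles.
- **Contact:** The force readings I saw stayed near 1 N, and the gripper finished raised clear of everything.
- **Disagreements:** No final check failed. A few mid-run readings from the side view were off by up to 9 mm while the gripper partly hid a cap or the vial, but they agreed again once it moved away.

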